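# Show the awl's point to the inspection camera

## Task

Take the orange guard off the spike of the awl that lies in the wooden cradle and hang it astride the horizontal bar; only then lift the awl out and present its point to the inspection camera: awl about level, aimed straight at the lens, the point on the lens's centre line and about 6 cm in front of the glass. Finish while still holding the awl there, motionless. Do not touch the camera, and leave the other small things on the bench where they are.

Things in the scene. Friction and masses are not known exactly. Their poses are not given: they have to be found in the camera images.
- cradle: Fixed wooden cradle. Origin: on its underside; z up. Base board 64 (x) x 170 (y, -90..+80) x 8 mm; on it a spine 20 mm wide along y, top 30 mm above the bench, carries the awl lengthways (spike to -y). Two thin cheeks (44 mm high, 30 mm over both) flank the front end of the handle at y = 4..12 mm; two small brass pins (39 mm high) flank the spike at y = -35 mm.
- awl: Awl, 140 mm, 60 g: pear-shaped wooden handle, steel spike 4 mm thick. Origin: underside at mid-length (30 mm above the bench in the cradle); y lengthways from spike (y = -70..0 mm) to handle (y = 7..70 mm, thickest at 48 mm: 28 mm); z up. As it lies, the point is at z = 0, the handle's middle line at z = 14 mm: its true line dips 0.11 rad from the y axis. Centre of mass near y = 40 mm.
- awl_tip (a point): The awl's point (awl frame: y = -70 mm, z = 0).
- awl_handle (a point): Middle of the awl's handle, a good place to grip across its x axis (26 mm wide there; awl frame: y = +40 mm, z = 13 mm). 25 mm and more is free on either side of it down to the cradle's base board.
- guard: Orange plastic guard, an inverted U, 60 g, open below and at both ends: 38 mm wide (x), 54 mm long (y), 50 mm high. Origin: centre of the plane of its feet; z up. Legs 4 mm thick, gap between them 30 mm (bevelled at 45 degrees just under the roof), roof 5 mm. It stands on the cradle's base board astride spine and spike, its y along the awl; grip it from above across its x.
- guard_crown (a point): Middle of the guard's roof on the inside, 45 mm above its feet (5 mm below its outer top); this rests on the bar when it hangs.
- rail: Fixed stand with a horizontal round bar 16 mm thick and 200 mm long, along its y axis, between two posts at the ends. Origin: on the bench below the bar's middle.
- rail_mid (a point): Middle of the bar, on its centre line, 110 mm above the bench; y along the bar, z up.
- camera: Inspection camera on a fixed stand: grey foot 80 x 80 mm, steel post 16 mm thick, 322 mm high, black head 46 mm wide and 44 mm high on the post at a height that differs from job to job (lens axis 170 to 240 mm above the bench). Origin: on the bench under the lens glass; it looks level to its -x. The head slides on the post only if pushed hard.
- camera_lens (a point): Centre of the lens's front glass (lens 30 mm across, 89 mm ahead of the post's centre). The camera looks level along this frame's -x; z up. The point belongs 60 mm ahead of it, at x = -60 mm, y = z = 0 in this frame.
- snap_press: Fixed green hand press that stands left of the middle at the back of the bench, an obstacle: 344 mm high; its red ball lever reaches forward (-x) over the bench to x = -175 mm at 310 to 344 mm height, the rest to x = -75 mm. Origin: on the bench under the ram; carry things past it on the robot's side.
- eyelet_tin: Bystander: flat round grey tin, 67 mm across, 28 mm high; origin at the centre of its underside. Leave alone.
- spool_0: Bystander: upright spool of red thread (the one near the middle of the bench), 32 mm across, 45 mm high; origin at the centre of its underside. Leave alone.
- pen_3: Bystander: green pencil lying flat, 136 mm long along its y, 7 mm thick; origin at the middle of its underside. Leave alone.
- clip_0: Bystander: black binder clip, 34 x 40 x 19 mm; origin at its underside. Leave alone.
Mind the look-alikes: they are no part of the job. What is meant by the guard is not black, blue or green, and is the smaller of those in its own colour.

How it is judged (in metres and radians):
On the way:
1. the guard hangs released over the bar while the awl still lies in the cradle (x of guard_crown in the frame of rail_mid between -0.016 and 0.016 m and y of guard_crown in the frame of rail_mid between -0.075 and 0.075 m and z of guard_crown in the frame of rail_mid between 0 and 0.016 m and angle between guard's own z axis and vertical below 0.35 rad and contact force between guard and rail above 0.05 N and contact force between guard and the fingers below 0.05 N and linear speed of guard below 0.05 m/s and distance of awl from where it was at the start of the episode below 0.03 m), for 0.3 s.
At the end, for the whole second after the job is handed in: Guard hangs released astride the bar, upright within 0.35 rad. Awl held by the fingers alone, at rest: point 35 to 85 mm ahead of the lens glass and within 15 mm of the lens axis sideways and in height; its y axis within 0.28 rad of the lens axis, handle away from the camera (x of guard_crown in the frame of rail_mid between -0.016 and 0.016 m and y of guard_crown in the frame of rail_mid between -0.075 and 0.075 m and z of guard_crown in the frame of rail_mid between 0 and 0.016 m and angle between guard's own z axis and vertical below 0.35 rad and contact force between guard and rail above 0.05 N and contact force between guard and the fingers below 0.05 N and linear speed of guard below 0.05 m/s and x of awl_tip in the frame of camera_lens between -0.085 and -0.035 m and y of awl_tip in the frame of camera_lens between -0.015 and 0.015 m and z of awl_tip in the frame of camera_lens between -0.015 and 0.015 m and angle between the y axis of awl and the x axis of camera_lens, either way round below 0.28 rad and x of awl in the frame of camera_lens below -0.095 m and contact force between awl and the fingers above 0.5 N and contact force between awl and cradle below 0.05 N and height (world z) of awl_tip above 0.13 m and linear speed of awl below 0.03 m/s and angular speed of awl below 0.3 rad/s); the arm keeps its last pose, push and grip.
It fails at once if the camera was touched (contact force between any of the arm, the fingers, awl, guard and camera above 1 N).
It fails at once if the eyelet_tin was pushed away (distance of eyelet_tin from where it was at the start of the episode above 0.025 m).
It fails at once if the spool_0 was pushed away (distance of spool_0 from where it was at the start of the episode above 0.025 m).
It fails at once if the pen_3 was pushed away (distance of pen_3 from where it was at the start of the episode above 0.025 m).
It fails at once if the clip_0 was pushed away (distance of clip_0 from where it was at the start of the episode above 0.025 m).
It also fails if it takes over 72 s, if anything falls off the work surface, if the arm or the gripper's body presses on something with over 40 N, if the wrist force passes 120 N, or if a joint passes its speed limit or range.

## Robot

A 6-joint arm with a two-finger parallel gripper is mounted at the origin on a cart in front of the work surface, level with it; the furniture and walls round the work are solid. World frame = base frame: x ahead of the robot, y to its left, z up, the work surface at z = 0. Lengths are in mm, angles in rad, forces in N, time in s.
With the tool pointing down it reaches from about 350 to 975 mm from the base axis. Payload 7.1 kg.
Tool frame: the origin (TCP) lies midway between the tips of the shut fingers; the grasp point (between the pads) lies 19 mm behind it (ctrl.tcp_to_grasp is the distance from the TCP to the grasp point, in mm); z points along the fingers, y is the line along which they close (so a half turn about z gives the same grasp; the last joint's range is limited). The gripper opens to 88 mm and grips with 3 to 60 N. Pads are 20 mm wide; open, the fingers measure 115 mm over their backs; the gripper's body (75 mm by 178 mm) begins 61 mm behind the grasp point.
Start: joints at [-0.019, 0.423, 1.63, -0, 1.089, -0.019], TCP at [624.984, 0.026, 222.675] pointing down, gripper open.
Joint ranges: [-3, 3], [-0.9, 2.11], [0.09, 2.58], [-1.31, 4.45], [0.11, 2.69], [-2.54, 2.54]. Speed limits (rad/s): [2.39, 2.39, 3.01, 3.14, 3.14, 3.14].

## Interface

Orientations are given as a rotation vector (axis times angle).
In Python, from workcell import get_obs, cams, ticket, boxes_of, ctrl gives the robot as it stands.
- The arm moves only by the shell command python3 -m creep 'ROWS' [OPENING]. ROWS is JSON, one flat list of numbers, 4 for each row, row after row: the shift along the world's x, y, z in m, then the turn about the world's z in rad. In form: [tx, ty, tz, spin, tx, ty, tz, spin, ...]. A call has 1 to 10 rows; each row is the pose to reach, as a shift and turn from the pose commanded when the call began; what a row does not reach only later rows make up. A row lasts 1/12 s, in which the tool goes at most 41.7 mm and 7.16 degrees, less where a joint would pass 70% of its speed; a pose out of reach is approached as far as the arm can. A call with a gripper value outside its range is refused whole. OPENING is the opening, from 0 (shut) to 1 (fully open), set as the call begins (- or left out, the last holds). The fingers move at their own pace and stop on an object; the grip force is fixed at half the most. Time passes only in rows, so rows that repeat a pose let the fingers close. It gives the time, the measured TCP pose, the force, the opening and the grip force at its end, in the units of the state.
- get_obs(): the state, without advancing time (a new reading comes with each control period).
- cams.get_image(name): name is "scene" or "side" or "wrist"; returns (picture, depth): 480x640x3 uint8, red, green, blue; 480x640 float32, mm along the optical axis (not along the pixel's ray), 0 where there is no reading.
- cams.get_calibration(name): a dict with "mtx" (3x3 intrinsics, pixels), "D" ([k1, k2, p1, p2, k3] as OpenCV has them; the pictures are not rectified), "R" (3x3) and "t" (3): a world point X has camera coordinates R X + t; the wrist camera has in their place "mount" (4x4, takes a point from camera to tool coordinates, whose origin is the TCP and whose axes are the flange's). Camera axes: x right, y down, z forward; pixel columns grow to the right and rows downward; lengths in mm; the calibration is good to about 2 mm. A picture is of the moment at which its call begins: read the wrist's pose just before it. get_calibration takes no time and is no camera call.
- ticket.close_job(): hands the job in; it is judged then, once.
Trained networks look in the newest picture that a camera, given by its name, has taken for a name from the list of things; names that differ only in an ending like _2 or _b are one class to them, and where a whole thing is asked for, a point or a joint stands for the part that bears it (a point fixed in the world has none). Each returns a list of dicts, best first, with "score" (0 to 1); they miss things now and then, are a little off and sometimes report something else, mostly with a low value. They report only what shows in the picture. A call takes as long as a camera call. They do not tell look-alikes from the thing itself.
- boxes_of(camera, target): "centre" ([column, row] in pixels, amid what is visible of it).
The state is a dict: "t": time; "qpos": joint angles; "qvel": joint speeds; "joint_torque": joint torques, N m; "ee_pos": TCP position; "orientation": TCP orientation; "ft_force": force on the tool from outside, world axes, zero at the start; "moment": the same for the moment, N m; "width": finger opening in mm; "grasp_force": force on a finger pad.
Only numpy, scipy, OpenCV 4.12 (cv2) and the standard library are available. Lean on these libraries where they do the work, as an engineer would, in place of code of your own. Each camera call takes 0.05 s, during which the arm holds its last target. There are 200 camera calls.

## Working session

There is one attempt and no reset: what is moved stays moved. The work goes in short steps, Python scripts to look and compute and a shell command to move; the robot and the scene stay as the last step left them, time stands still between calls to the robot, and variables do not carry over. Pictures are saved under pics/ and viewed, at most 10 in all, crops included, and the job is handed in when it is done.

```bash
mkdir -p pics && cat > h.py <<'E'
import numpy as np, cv2
from workcell import get_obs, cams, ticket, boxes_of, ctrl
from scipy.spatial.transform import Rotation as Ro
def grab(n):
    o=get_obs(); im,d=cams.get_image(n); c=cams.get_calibration(n)
    if n=="wrist":
        M=np.array(c["mount"]); T=np.eye(4); T[:3,:3]=Ro.from_rotvec(o["orientation"]).as_matrix(); T[:3,3]=o["ee_pos"]
        W=T@M
    else:
        W=np.eye(4); R=np.array(c["R"]); W[:3,:3]=R.T; W[:3,3]=-R.T@np.array(c["t"]).ravel()
    return im,d,c,W
def cloud(d,c,W):
    h,w=d.shape; u,v=np.meshgrid(np.arange(w),np.arange(h))
    p=cv2.undistortPoints(np.stack([u,v],-1).reshape(-1,1,2).astype(np.float64),np.array(c["mtx"]),np.array(c["D"])).reshape(h,w,2)
    P=np.dstack([p*d[...,None],d]); X=P@W[:3,:3].T+W[:3,3]; X[d<=0]=np.nan
    return X
def save(im,n): cv2.imwrite("pics/"+n+".png",im[...,::-1])
E
python3 - <<'E'
from h import *
for n in ["scene","side"]:
    im,d,c,W=grab(n); save(im,n); X=cloud(d,c,W); np.savez("pics/"+n,im=im,X=X)
    print(n,W[:3,3].round())
    for t in ["cradle","awl","guard","rail","camera","snap_press","eyelet_tin","spool_0","pen_3","clip_0"]:
        for b in boxes_of(n,t)[:4]:
            u,v=np.round(b["centre"]).astype(int); print(t,round(b["score"],2),(u,v),np.nanmedian(X[v-2:v+3,u-2:u+3].reshape(-1,3),0).round())
E
```

```text
scene [-638. -841.  837.]
cradle 0.69 (np.int64(208), np.int64(265)) [470. 269.  11.]
cradle 0.33 (np.int64(390), np.int64(211)) [ 673. -217.  236.]
awl 0.49 (np.int64(204), np.int64(261)) [450. 264.  34.]
guard 0.86 (np.int64(228), np.int64(281)) [394. 122.  41.]
guard 0.84 (np.int64(193), np.int64(235)) [534. 390.  55.]
guard 0.79 (np.int64(218), np.int64(243)) [530. 278.  57.]
guard 0.44 (np.int64(243), np.int64(256)) [519. 172.  49.]
rail 0.7 (np.int64(368), np.int64(288)) [ 476. -266.  111.]
rail 0.6 (np.int64(276), np.int64(282)) [487.  28.  25.]
rail 0.39 (np.int64(202), np.int64(260)) [440. 262.  42.]
camera 0.9 (np.int64(394), np.int64(217)) [ 689. -221.  214.]
camera 0.65 (np.int64(223), np.int64(249)) [533. 264.  40.]
camera 0.35 (np.int64(363), np.int64(290)) [ 464. -260.  108.]
eyelet_tin 0.86 (np.int64(276), np.int64(282)) [487.  28.  25.]
eyelet_tin 0.22 (np.int64(459), np.int64(324)) [ 606. -466.    9.]
spool_0 0.75 (np.int64(332), np.int64(280)) [ 576. -100.   32.]
clip_0 0.4 (np.int64(457), np.int64(326)) [ 601. -464.    3.]
side [  -5. -958. 1017.]
cradle 0.97 (np.
[... 256 characters left out ...]
4(196)) [541. 387.  66.]
guard 0.78 (np.int64(244), np.int64(221)) [535. 268.  56.]
guard 0.57 (np.int64(193), np.int64(216)) [429. 369.  49.]
rail 0.65 (np.int64(346), np.int64(342)) [ 550. -202.    2.]
camera 0.61 (np.int64(410), np.int64(251)) [ 694. -217.  215.]
eyelet_tin 0.87 (np.int64(278), np.int64(280)) [509.  37.  29.]
eyelet_tin 0.37 (np.int64(216), np.int64(234)) [449. 265.  48.]
spool_0 0.63 (np.int64(334), np.int64(304)) [ 577. -109.   31.]
pen_3 0.58 (np.int64(243), np.int64(326)) [376. -33.   1.]
clip_0 0.64 (np.int64(216), np.int64(231)) [453. 269.  53.]
clip_0 0.62 (np.int64(444), np.int64(411)) [ 608. -463.   10.]
clip_0 0.31 (np.int64(252), np.int64(320)) [401. -28.   2.]
```

View pics/side.png

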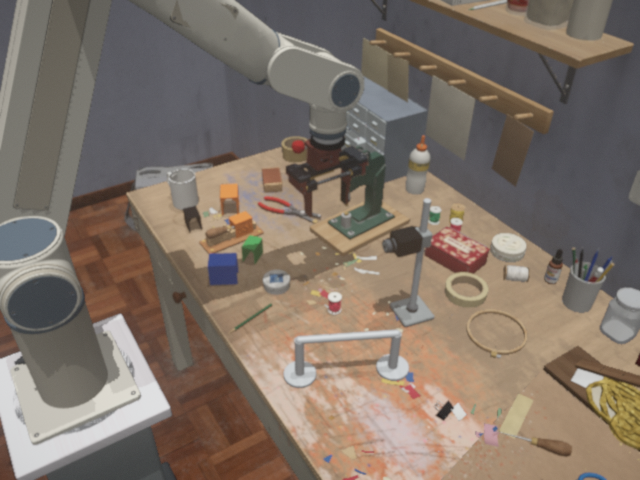

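```bash
python3 - <<'E'
from h import *
z=np.load("pics/side.npz"); X=z["X"]; im=z["im"]
save(cv2.resize(im[160:360,160:460],None,fx=2.6,fy=2.6,interpolation=3),"sidecrop")
# rail bar top points: z 100..125
for n in ["scene","side"]:
    z=np.load(f"pics/{n}.npz"); X=z["X"]; im=z["im"]
    hsv=cv2.cvtColor(im,cv2.COLOR_RGB2HSV)
    org=(hsv[...,0]<22)&(hsv[...,0]>4)&(hsv[...,1]>170)&(hsv[...,2]>120)
    k,l,s,c=cv2.connectedComponentsWithStats(org.astype(np.uint8))
    for i in range(1,k):
        if s[i,4]>60:
            P=X[l==i]; P=P[~np.isnan(P[:,0])]; print(n,"orange",c[i].round(),s[i,4],P.mean(0).round(),np.percentile(P,2,0).round(),np.percentile(P,98,0).round())
    m=(X[...,2]>104)&(X[...,2]<122)&(X[...,0]<640)&(X[...,0]>350)&(X[...,1]<-80)&(X[...,1]>-420)
    P=X[m]; mu=P.mean(0); U=np.linalg.svd(P-mu,full_matrices=False)[2]; t=(P-mu)@U[0]
    print(n,"bar",len(P),mu.round(),U[0].round(3),(mu+U[0]*np.percentile(t,1)).round(),(mu+U[0]*np.percentile(t,99)).round())
    m=(X[...,2]>140)&(X[...,0]>600)&(X[...,0]<900)&(X[...,1]<-120)&(X[...,1]>-350)
    P=X[m]; print("cam",len(P),np.percentile(P,1,0).round(),np.percentile(P,50,0).round(),np.percentile(P,99,0).round())
E
```

```text
scene orange [194. 230.] 183 [550. 401.  60.] [523. 370.  27.] [581. 437.  68.]
scene orange [220. 247.] 234 [534. 275.  43.] [505. 259.   5.] [642. 354.  61.]
scene orange [ 93. 357.] 82 [ 572. 1127. -763.] [ 511. 1105. -775.] [ 623. 1145. -752.]
scene orange [ 32. 407.] 163 [ 218. 1051. -762.] [ 159. 1022. -772.] [ 272. 1091. -752.]
scene bar 476 [ 495. -275.  113.] [-0.894  0.449 -0.005] [ 593. -324.  114.] [ 406. -230.  113.]
cam 791 [ 647. -226.  144.] [ 703. -210.  238.] [ 747. -179.  321.]
side bar 854 [ 500. -274.  115.] [-0.895  0.445  0.003] [ 595. -321.  115.] [ 407. -227.  116.]
cam 1452 [ 647. -223.  147.] [ 706. -208.  241.] [ 743. -175.  322.]
```

View pics/sidecrop.png

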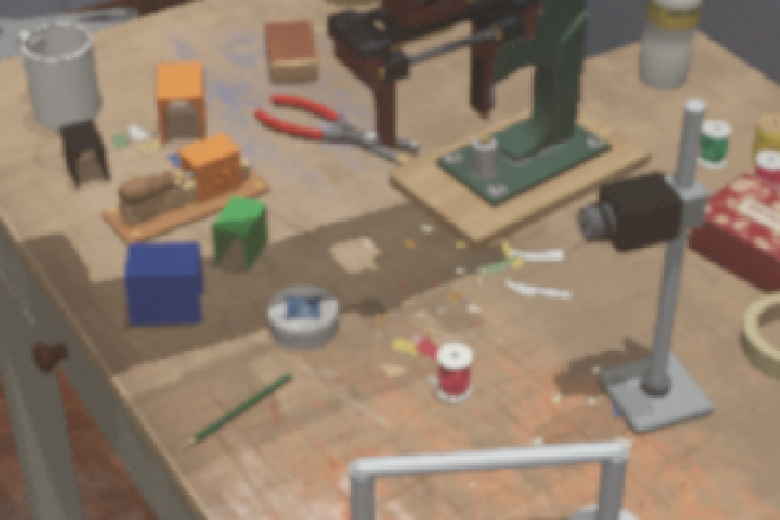

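The pictures show four U-shaped blocks. The small orange one at side px (243,222) sits on the cradle over the spike, and the awl handle is at (215,232). The larger orange look-alike is at (229,196), with blue at (223,268) and green at (252,248). The bar runs from (297,342) to (400,338), the lens is at (388,245), and the press's red ball is at (298,146).

```bash
python3 - <<'E'
from h import *
for n in ["scene","side"]:
    z=np.load(f"pics/{n}.npz"); X=z["X"]
    m=(X[...,2]>250)&(X[...,2]<350)&(X[...,0]>400)&(X[...,0]<900)&(X[...,1]>60)&(X[...,1]<450)
    P=X[m]; print(n,"high",len(P),np.percentile(P,1,0).round(),np.percentile(P,50,0).round(),np.percentile(P,99,0).round())
    m=(X[...,2]>300)&m; im=z["im"].astype(int); m&=(im[...,0]>2*im[...,1])&(im[...,0]>90)
    print("ball",m.sum(),np.nanmedian(X[m],0).round() if m.any() else 0)
    # cradle board: 5..12mm near (490,270)
    m=(X[...,2]>4)&(X[...,2]<13)&(abs(X[...,0]-490)<120)&(abs(X[...,1]-275)<70)
    P=X[m][:,:2]; mu=P.mean(0); print("cradle",len(P),mu.round(),np.linalg.svd(P-mu,full_matrices=False)[2][0].round(2),cv2.minAreaRect(P.astype(np.float32)))
M=np.array(cams.get_calibration("wrist")["mount"]); print(M.round(2),np.array(cams.get_calibration("wrist")["mtx"]).round()); o=get_obs(); print(o["orientation"],o["t"],o["ft_force"])
E
```

```text
scene high 140 [603.  97. 289.] [620. 114. 325.] [717. 125. 343.]
ball 65 [614. 108. 332.]
cradle 286 [483. 264.] [-1.    0.08] ((501.0388488769531, 279.61285400390625), (177.24349975585938, 74.5657730102539), 3.251910448074341)
side high 174 [604. 101. 251.] [617. 113. 331.] [825. 156. 343.]
ball 107 [615. 110. 336.]
cradle 526 [479. 263.] [-1.    0.06] ((488.88690185546875, 273.61102294921875), (238.03292846679688, 138.73521423339844), 0.7261198163032532)
[[  -0.     -0.96   -0.28   76.1 ]
 [   1.     -0.      0.     -0.22]
 [  -0.     -0.28    0.96 -162.61]
 [   0.      0.      0.      1.  ]] [[367.   0. 324.]
 [  0. 367. 242.]
 [  0.   0.   1.]]
[-2.22145107e+00 -2.22141810e+00  4.31881397e-05] 1.1 [0.41830677 0.33189028 0.93012354]
```

```bash
python3 -m creep '[-0.04,0,0,0.12,-0.08,0,0,0.24,-0.12,0,0,0.36,-0.16,0,0,0.48,-0.16,0.035,0,0.6,-0.16,0.07,0,0.72,-0.16,0.105,0,0.84,-0.16,0.14,0,0.96,-0.16,0.175,0,1.08,-0.16,0.21,0,1.2]' 1 && python3 -m creep '[0,0.035,0,0.12,0,0.058,0,0.24,0,0.058,0,0.37,0,0.058,0,0.37,0,0.058,0,0.37]' && python3 - <<'E'
from h import *
im,d,c,W=grab("wrist"); save(im,"w1"); X=cloud(d,c,W); np.savez("pics/w1",im=im,X=X); o=get_obs(); print(o["ee_pos"],o["orientation"],o["qpos"],W[:3,3])
for t in ["guard","awl","awl_handle","cradle"]:
    for b in boxes_of("wrist",t)[:3]:
        u,v=np.round(b["centre"]).astype(int); print(t,round(b["score"],2),(u,v),X[v,u].round())
E
```

```text
t: 1.93
ee_pos: [464.8, 211.8, 223.0]
orientation: [0.57, 3.089, 0.001]
ft_force: [-0.1, -0.4, -0.1]
width: 87.7
grasp_force: 0.0
t: 2.35
ee_pos: [464.7, 268.1, 222.6]
orientation: [-0.005, -3.141, 0.0]
ft_force: [0.1, -0.3, -0.3]
width: 87.6
grasp_force: 0.0
[464.83200755 267.62740873 222.59132813] [-7.58236555e-03 -3.14131826e+00  3.98655303e-04] [ 5.00265025e-01  2.93901590e-01  1.82581659e+00 -1.10915326e-04
  1.02222917e+00 -1.06564595e+00] [388.78769778 268.71201575 385.17944189]
guard 0.96 (np.int64(342), np.int64(289)) [531. 286.  58.]
guard 0.91 (np.int64(454), np.int64(186)) [433. 388.  49.]
guard 0.9 (np.int64(244), np.int64(262)) [505. 191.  51.]
awl 0.74 (np.int64(336), np.int64(211)) [455. 280.  55.]
awl_handle 0.65 (np.int64(331), np.int64(210)) [453. 275.  57.]
cradle 0.86 (np.int64(328), np.int64(232)) [477. 272.  45.]
cradle 0.75 (np.int64(16), np.int64(309)) [579. -92.   3.]
```

View pics/w1.png

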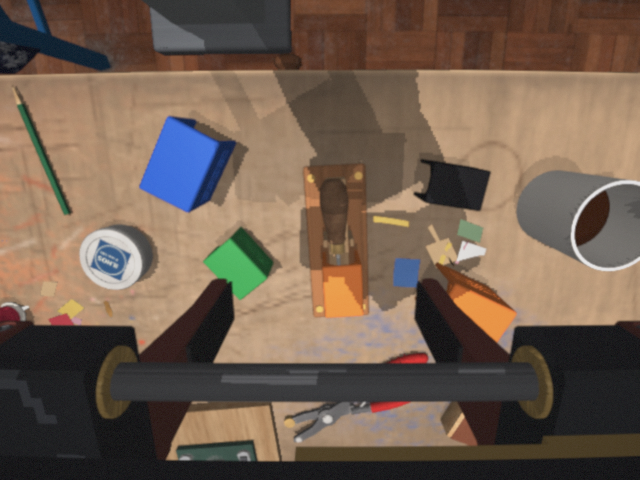

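The wrist view shows the guard roof at (342,289), the awl handle at (335,205) and the cradle board from (304,165) to (368,316). The green block (238,263) and the larger orange block (485,300) stand on either side.

```bash
python3 - <<'E'
from h import *
z=np.load("pics/w1.npz"); X=z["X"]; im=z["im"]
hsv=cv2.cvtColor(im,cv2.COLOR_RGB2HSV)
o=(hsv[...,0]<20)&(hsv[...,0]>4)&(hsv[...,1]>180)&(abs(X[...,1]-280)<45)&(abs(X[...,0]-530)<60)
print(np.percentile(X[o][:,2],[5,25,50,75,95]))
P=X[o&(X[...,2]>50)][:,:2]; print(len(P),P.mean(0),np.percentile(P,[1,99],0),cv2.minAreaRect(P.astype(np.float32)))
m=(abs(X[...,2]-8)<5)&(abs(X[...,0]-490)<110)&(abs(X[...,1]-275)<50)&(hsv[...,1]>110)
m=cv2.morphologyEx(m.astype(np.uint8),cv2.MORPH_OPEN,np.ones((5,5)))>0
P=X[m][:,:2]; print("cradle",cv2.minAreaRect(P.astype(np.float32)))
m=(X[...,2]>38)&(X[...,0]<490)&(X[...,0]>410)&(abs(X[...,1]-275)<25); P=X[m]
for x in range(415,490,10):
    q=P[abs(P[:,0]-x)<4]; 
    if len(q): print(x,q[:,1].mean().round(1),q[:,1].min().round(),q[:,1].max().round(),q[:,2].max().round(1))
E
```

```text
[52.65757441 57.89257428 58.45646235 58.95921825 59.63415797]
436 [520.00071511 292.645584  ] [[505.47310238 268.34964363]
 [547.0258097  304.22874587]] ((528.580078125, 286.24090576171875), (45.49897384643555, 35.71803283691406), 2.6412928104400635)
cradle ((500.8464660644531, 282.85260009765625), (168.5655517578125, 62.90565490722656), 2.9785139560699463)
425 276.8 269.0 284.0 54.9
435 274.9 250.0 300.0 322.6
445 277.5 250.0 300.0 340.5
455 278.1 266.0 291.0 57.4
465 279.2 268.0 290.0 55.6
475 280.0 270.0 290.0 52.5
485 281.7 268.0 297.0 49.6
```

```bash
python3 -m creep '[0.02,0.005,-0.03,0.025,0.04,0.011,-0.06,0.05,0.06,0.017,-0.09,0.05,0.065,0.018,-0.12,0.05,0.065,0.018,-0.15,0.05,0.065,0.018,-0.175,0.05,0.065,0.018,-0.19,0.05,0.065,0.018,-0.198,0.05,0.065,0.018,-0.198,0.05,0.065,0.018,-0.198,0.05]' 0.72 && python3 -m creep '[0,0,0,0,0,0,0,0,0,0,0,0,0,0,0,0,0,0,0,0,0,0,0,0,0,0,0,0,0,0,0,0]' 0.2
```

```text
t: 3.43
ee_pos: [530.3, 285.9, 25.0]
orientation: [-0.076, 3.141, 0.0]
ft_force: [0.9, -0.1, -0.7]
width: 63.3
grasp_force: 0.0
t: 4.1
ee_pos: [530.4, 286.3, 25.5]
orientation: [-0.077, 3.14, 0.001]
ft_force: [-1.5, -0.8, 6.3]
width: 37.7
grasp_force: 30.0
```

```bash
python3 -m creep '[0,0,0.015,0,0,0,0.04,0,0,0,0.08,0,0,0,0.115,0,-0.03,0,0.145,0,-0.06,-0.02,0.165,-0.03,-0.07,-0.055,0.165,-0.06,-0.07,-0.09,0.165,-0.09,-0.07,-0.13,0.165,-0.12,-0.07,-0.17,0.165,-0.15]' && python3 -m creep '[0,-0.04,0,-0.03,0,-0.08,0,-0.06,0,-0.12,0,-0.09,0,-0.16,0,-0.12,0,-0.20,0,-0.16,0,-0.24,0,-0.20,0,-0.28,0,-0.24,0,-0.32,0,-0.28,0,-0.355,0,-0.32,0.01,-0.38,0,-0.36]' && python3 -m creep '[0.01,0,0,0,0.01,0,0,0,0.01,0,0,0]' && python3 - <<'E'
from h import *
im,d,c,W=grab("wrist"); save(im,"w2"); X=cloud(d,c,W); np.savez("pics/w2",im=im,X=X); o=get_obs(); print(o["ee_pos"],o["orientation"],o["width"])
m=(X[...,2]>104)&(X[...,2]<124)&(X[...,0]<620)&(X[...,0]>350)&(X[...,1]<-160)&(X[...,1]>-420)
P=X[m]; mu=np.median(P,0); U=np.linalg.svd(P-P.mean(0),full_matrices=False)[2]; t=(P-mu)@U[0]; print(len(P),mu,U[0],np.arctan2(U[0][1],U[0][0]),P[np.argmin(t)],P[np.argmax(t)],np.percentile(P[:,2],[5,50,95]))
for t in ["rail","guard","camera"]:
    for b in boxes_of("wrist",t)[:2]: print(t,b)
E
```

```text
t: 4.93
ee_pos: [459.3, 114.9, 190.1]
orientation: [0.158, 3.137, 0.0]
ft_force: [0.8, 0.3, -1.3]
width: 38.2
grasp_force: 30.0
t: 5.77
ee_pos: [468.3, -266.7, 189.6]
orientation: [-0.723, -3.056, 0.0]
ft_force: [0.7, 0.6, -0.7]
width: 37.9
grasp_force: 30.0
t: 6.02
ee_pos: [479.7, -263.2, 189.3]
orientation: [-0.716, -3.058, -0.001]
ft_force: [-0.3, 0.2, -0.9]
width: 37.4
grasp_force: 30.0
[ 479.37561861 -262.71192857  189.2522758 ] [-7.14950005e-01 -3.05763614e+00 -9.15099961e-04] 37.80024609087564
3894 [ 449.81630252 -244.57305747  117.10149342] [ 0.89533606 -0.44536871  0.00447733] -0.46159101087407 [ 407.43492767 -220.60692191  109.37339983] [ 602.94380827 -315.95042819  110.74324405] [110.94554473 117.10149342 118.99982613]
rail {'centre': [326.0, 153.3], 'score': 0.65}
guard {'centre': [322.9, 311.9], 'score': 0.73}
camera {'centre': [627.3, 102.8], 'score': 0.57}
```

View pics/w2.png

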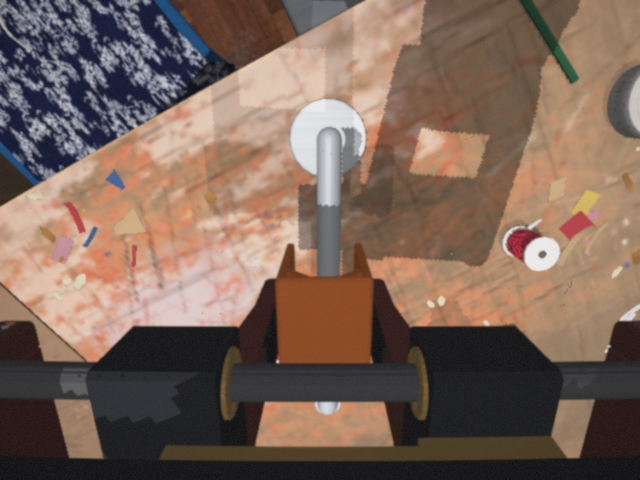

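The bar runs up the middle of the picture (columns 317–340) right behind the guard (276–373), so the yaw matches. The guard needs about 3 mm sideways and 23 mm along the bar, then down.

```bash
python3 -m creep '[0.011,-0.004,0,0,0.021,-0.0075,0,0,0.021,-0.0075,-0.02,0,0.021,-0.0075,-0.04,0,0.021,-0.0075,-0.06,0,0.021,-0.0075,-0.075,0,0.021,-0.0075,-0.088,0,0.021,-0.0075,-0.095,0,0.021,-0.0075,-0.098,0,0.021,-0.0075,-0.098,0]' && python3 -m creep '[0,0,0,0,0,0,0,0,0,0,0,0]'
```

```text
t: 7.05
ee_pos: [501.1, -271.2, 91.4]
orientation: [-0.717, -3.058, -0.0]
ft_force: [-0.8, -0.7, -0.1]
width: 38.0
grasp_force: 30.0
t: 7.3
ee_pos: [501.5, -271.7, 92.5]
orientation: [0.717, 3.057, -0.001]
ft_force: [0.3, 0.6, -1.6]
width: 37.4
grasp_force: 30.0
```

```bash
python3 -m creep '[0,0,-0.002,0,0,0,-0.002,0,0,0,-0.002,0]' && python3 -m creep '[0,0,-0.0015,0,0,0,-0.0015,0,0,0,-0.0015,0]'
```

```text
t: 7.55
ee_pos: [501.6, -271.8, 90.5]
orientation: [0.717, 3.057, -0.001]
ft_force: [0.3, 0.8, 5.8]
width: 37.7
grasp_force: 30.0
t: 7.8
ee_pos: [501.6, -271.8, 90.4]
orientation: [0.717, 3.057, -0.001]
ft_force: [-5.7, 3.4, 19.7]
width: 38.2
grasp_force: 30.0
```

```bash
python3 -m creep '[0,0,0.0015,0,0,0,0.0015,0,0,0,0.0015,0,0,0,0.0015,0,0,0,0.0015,0]' 0.75 && python3 -m creep '[0,0,0.01,0,0,0,0.03,0,0,0,0.06,0,0,0,0.09,0,-0.01,0,0.12,0,-0.02,0.01,0.13,0,-0.02,0.01,0.13,0,-0.02,0.01,0.13,0]' && python3 - <<'E'
from h import *
im,d,c,W=grab("wrist"); save(im,"w3"); X=cloud(d,c,W); hsv=cv2.cvtColor(im,cv2.COLOR_RGB2HSV)
o=(hsv[...,0]<20)&(hsv[...,0]>4)&(hsv[...,1]>180)&(X[...,2]>100); P=X[o]; print(len(P),P.mean(0),np.percentile(P,[2,98],0))
im,d,c,W=grab("scene"); X=cloud(d,c,W); save(cv2.resize(im[180:330,300:480],None,fx=4,fy=4,interpolation=3),"s3"); np.savez("pics/s3",im=im,X=X)
im,d,c,W=grab("side"); X=cloud(d,c,W); np.savez("pics/sd3",im=im,X=X)
for n in ["s3","sd3"]:
    z=np.load(f"pics/{n}.npz"); X=z["X"]; im=z["im"]
    m=(X[...,2]>140)&(X[...,0]>600)&(X[...,0]<760)&(X[...,1]<-120)&(X[...,1]>-300)
    P=X[m]; hd=P[(P[:,2]<262)]; print(n,np.percentile(hd,[1,50,99],0).round())
    po=P[P[:,2]>285]; print("post",np.median(po,0).round(1),len(po))
    for x in range(640,740,8):
        q=P[abs(P[:,0]-x)<4]; 
        if len(q)>4: print(x,np.percentile(q[:,1],[3,50,97]).round(),np.percentile(q[:,2],[3,50,97]).round(),len(q))
for b in boxes_of("side","camera_lens")[:2]+boxes_of("side","camera")[:2]: print(b)
E
```

```text
t: 8.22
ee_pos: [500.8, -271.4, 89.3]
orientation: [-0.717, -3.058, -0.0]
ft_force: [0.1, 0.6, -0.6]
width: 65.2
grasp_force: 0.0
t: 8.88
ee_pos: [481.1, -261.5, 220.5]
orientation: [0.717, 3.057, -0.001]
ft_force: [0.0, 0.1, -0.4]
width: 65.4
grasp_force: 0.0
1403 [ 494.32278806 -269.58609765  123.27772714] [[ 475.57678696 -287.73596282  121.53937155]
 [ 512.876562   -248.45242557  124.94238712]]
s3 [[ 652. -226.  141.]
 [ 731. -213.  242.]
 [ 746. -182.  261.]]
post [ 732.6 -207.5  305.3] 82
656 [-189. -183. -178.] [227. 230. 234.] 6
704 [-224. -217. -208.] [243. 246. 248.] 10
712 [-225. -219. -205.] [241. 247. 251.] 14
720 [-223. -213. -201.] [237. 247. 250.] 8
728 [-223. -209. -201.] [144. 269. 321.] 98
736 [-221. -210. -199.] [143. 272. 321.] 104
sd3 [[ 646. -224.  144.]
 [ 697. -208.  238.]
 [ 744. -174.  257.]]
post [ 731.  -207.6  307. ] 135
648 [-202. -191. -176.] [216. 230. 241.] 82
656 [-206. -199. -184.] [220. 236. 243.] 59
664 [-215. -205. -182.] [210. 235. 248.] 107
672 [-216. -203. -172.] [211. 242. 249.] 116
680 [-217. -212. -176.] [209. 245. 250.] 94
688 [-218. -213. -178.] [212. 245. 250.] 94
696 [-221. -216. -180.] [210. 244. 250.] 104
704 [-223. -216. -179.] [209. 245. 250.] 91
712 [-223. -218. -182.] [212. 245. 251.] 92
720 [-222. -218. -182.] [211. 244. 250.] 59
728 [-221. -206. -196.] [144. 247. 318.] 295
736 [-223. -210. -197.] [145. 244. 322.] 208
{'centre': [247.8, 320.7], 'score': 0.68}
{'centre': [403.3, 241.3], 'score': 0.62}
{'centre': [410.5, 251.0], 'score': 0.82}
```

View pics/s3.png

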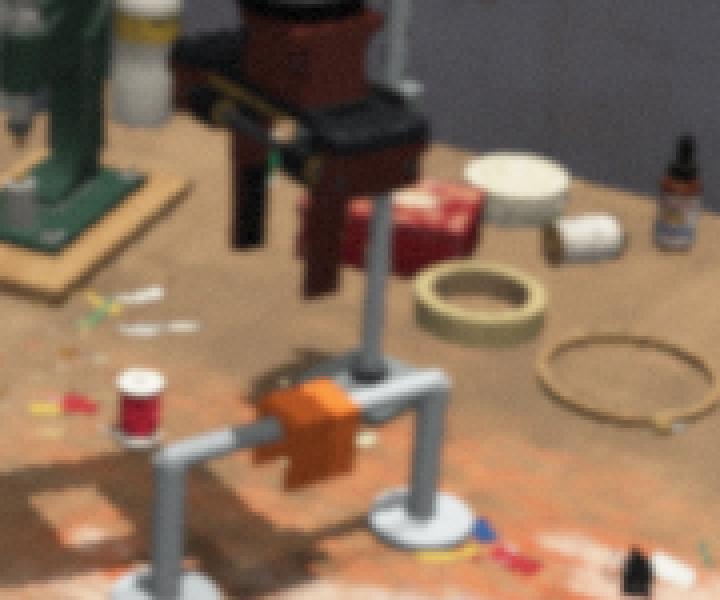

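The guard hangs upright astride the bar at (310,430), released. Next I work out the lens pose from the saved clouds.

```bash
python3 - <<'E'
from h import *
for n in ["scene","side","sd3"]:
    z=np.load(f"pics/{n}.npz"); X=z["X"]; im=z["im"].astype(int)
    dark=im.max(-1)<75
    m=(X[...,2]>244)&(X[...,2]<254)&(X[...,0]>655)&(X[...,0]<724)&(X[...,1]<-165)&(X[...,1]>-240)&dark
    P=X[m]; print(n,len(P),P.mean(0).round(1),cv2.minAreaRect(P[:,:2].astype(np.float32)), np.percentile(P[:,2],[10,50,90]).round(1))
    # side face -y
    m=(X[...,2]>212)&(X[...,2]<242)&(X[...,0]>672)&(X[...,0]<722)&(X[...,1]<-200)&(X[...,1]>-240)&dark
    P=X[m]; 
    if len(P)>10: print(" face",len(P),np.polyfit(P[:,0],P[:,1],1).round(3),P.mean(0).round(1))
    m=(X[...,2]>200)&(X[...,2]<250)&(X[...,0]>630)&(X[...,0]<662)&(X[...,1]<-165)&(X[...,1]>-240)
    P=X[m]; print(" lens",len(P),np.percentile(P,[2,50,98],0).round(1).tolist())
    m=(X[...,2]>270)&(X[...,2]<318)&(X[...,0]>700)&(X[...,0]<770)&(X[...,1]<-165)&(X[...,1]>-240)
    P=X[m]; C=-(0); cal=cams.get_calibration("scene" if n=="scene" else "side"); R=np.array(cal["R"]); c=-R.T@np.array(cal["t"]).ravel()
    v=P.mean(0)[:2]-c[:2]; v/=np.linalg.norm(v); print(" post",len(P),P.mean(0).round(1),"centre~",(P.mean(0)[:2]+v*6).round(1))
E
```

```text
scene 134 [ 692.5 -202.1  247.4] ((695.2340087890625, -201.4922332763672), (48.151161193847656, 53.9947509765625), 77.55322265625) [245.2 247.3 249.5]
 face 118 [ -0.292 -18.296] [ 691.5 -220.2  227.2]
 lens 108 [[644.4, -209.5, 212.7], [653.1, -196.5, 228.9], [660.7, -179.3, 241.9]]
 post 92 [ 733.  -207.4  295.5] centre~ [ 738.5 -204.9]
side 314 [ 692.2 -200.   247.4] ((692.454345703125, -200.32284545898438), (43.91012191772461, 57.50849533081055), 77.0179443359375) [245.4 247.3 249.5]
 face 213 [ -0.194 -82.703] [ 695.2 -217.7  227.2]
 lens 156 [[645.6, -204.5, 214.0], [651.2, -194.6, 232.8], [661.3, -176.9, 243.8]]
 post 144 [ 731.  -207.6  294.7] centre~ [ 735.2 -203.3]
sd3 322 [ 692.3 -199.6  247.4] ((693.4530639648438, -197.8690643310547), (45.64215087890625, 56.1777458190918), 76.8135986328125) [245.2 247.4 249.5]
 face 203 [ -0.194 -82.572] [ 695.3 -217.7  227.3]
 lens 156 [[645.0, -204.9, 215.2], [651.2, -195.3, 232.7], [661.4, -176.0, 242.5]]
 post 150 [ 731.4 -207.1  294.3] centre~ [ 735.6 -202.8]
```

```bash
python3 -m creep '[0,0.02,0,0.03,-0.005,0.06,0,0.07,-0.01,0.1,0,0.11,-0.015,0.14,0,0.15,-0.02,0.18,0,0.19,-0.025,0.22,0,0.23,-0.025,0.26,0,0.27,-0.025,0.3,0,0.31,-0.025,0.34,0,0.35,-0.025,0.38,0,0.39]' 0.5 && python3 -m creep '[0,0.04,0,0.04,0,0.08,0,0.08,0,0.12,0,0.12,0,0.15,0,0.12,0,0.16,-0.02,0.12,0,0.16,-0.05,0.12,0,0.16,-0.07,0.12,0,0.16,-0.07,0.12,0,0.16,-0.07,0.12]' && python3 - <<'E'
from h import *
im,d,c,W=grab("wrist"); save(im,"w4"); X=cloud(d,c,W); o=get_obs(); print(o["ee_pos"],o["orientation"],o["width"])
m=(X[...,2]>38)&(X[...,2]<62)&(X[...,0]<500)&(X[...,0]>410)&(abs(X[...,1]-280)<22); P=X[m]
for x in range(415,500,10):
    q=P[abs(P[:,0]-x)<4]
    if len(q): print(x,np.percentile(q[:,1],[3,50,97]).round(1),q[:,2].max().round(1))
E
```

```text
t: 9.97
ee_pos: [455.6, 120.4, 219.1]
orientation: [-0.108, -3.139, 0.001]
ft_force: [1.0, -0.9, 0.2]
width: 44.0
grasp_force: 0.0
t: 10.72
ee_pos: [455.2, 278.1, 148.3]
orientation: [0.077, -3.137, 0.003]
ft_force: [0.6, 0.0, 0.2]
width: 43.9
grasp_force: 0.0
[456.17603518 278.52000889 149.59384099] [ 7.70131717e-02 -3.13977342e+00  7.54234690e-04] 43.830776875022956
425 [269.1 277.1 284.3] 55.0
435 [265.8 277.4 288.5] 59.4
445 [265.3 277.8 290.3] 60.4
455 [266.5 278.4 289.9] 58.4
465 [269.1 279.  289.5] 56.5
475 [270.9 280.  288.6] 52.8
485 [268.8 281.6 296.4] 49.9
495 [270.6 281.1 288.3] 47.2
```

View pics/w4.png

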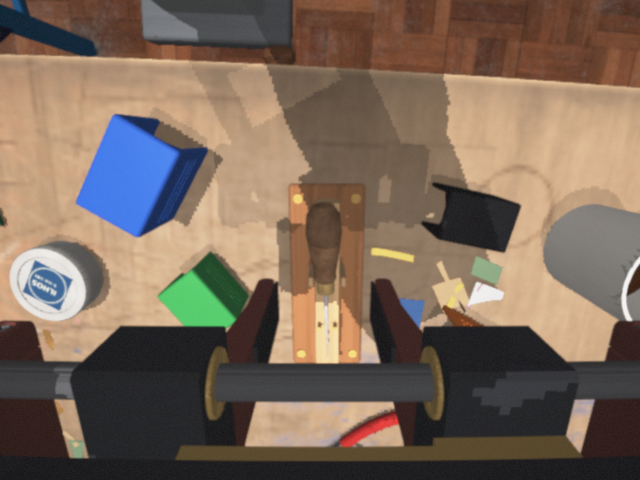

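The awl lies bare in the cradle, handle at (323,230), centred between the open fingers (about 280 and 370) and aligned with them.

```bash
python3 -m creep '[0,0.0005,-0.03,0,0,0.0005,-0.06,0,0,0.0005,-0.09,0,0,0.0005,-0.11,0,0,0.0005,-0.12,0,0,0.0005,-0.125,0,0,0.0005,-0.125,0,0,0.0005,-0.125,0]' && python3 -m creep '[0,0,0,0,0,0,0,0,0,0,0,0,0,0,0,0,0,0,0,0,0,0,0,0]' 0.1
```

```text
t: 11.43
ee_pos: [457.1, 279.5, 25.9]
orientation: [-0.077, 3.139, 0.002]
ft_force: [-0.5, 0.2, 0.4]
width: 43.9
grasp_force: 0.0
t: 11.93
ee_pos: [456.6, 279.3, 25.5]
orientation: [-0.077, 3.139, 0.001]
ft_force: [-0.8, -0.8, 6.4]
width: 25.5
grasp_force: 30.0
```

```bash
python3 -m creep '[0,0,0.01,0,0,0,0.03,0,0,0,0.055,0,0,0,0.085,0,-0.01,0,0.115,0,-0.016,0,0.145,0,-0.016,-0.015,0.17,0,-0.016,-0.035,0.19,-0.01,-0.016,-0.06,0.197,-0.02,-0.016,-0.09,0.197,-0.04]' && python3 -m creep '[0,-0.03,0,-0.02,0,-0.06,0,-0.04,0,-0.09,0,-0.06,0,-0.12,0,-0.08,0,-0.15,0,-0.1,0,-0.18,0,-0.12,0,-0.21,0,-0.14,0,-0.24,0,-0.16,0,-0.27,0,-0.18,0,-0.3,0,-0.19]' && python3 -m creep '[0,-0.02,0,0,0,-0.035,0,0,0,-0.045,0,0,0,-0.048,0,0,0,-0.048,0,0,0,-0.048,0,0]' && python3 - <<'E'
from h import *
o=get_obs(); print(o["ee_pos"],o["orientation"],o["width"])
for n in ["scene","side"]:
    im,d,c,W=grab(n); X=cloud(d,c,W); np.savez("pics/a_"+n,im=im,X=X)
    if n=="side": save(cv2.resize(im[180:330,280:480],None,fx=4,fy=4,interpolation=3),"a_side")
    for t in ["awl","awl_tip","camera_lens"]:
        for b in boxes_of(n,t)[:2]: u,v=np.round(b["centre"]).astype(int); print(n,t,round(b["score"],2),u,v,X[v,u].round())
    m=(X[...,2]>200)&(X[...,2]<265)&(X[...,0]>490)&(X[...,0]<610)&(X[...,1]<-110)&(X[...,1]>-230); P=X[m]
    for x in range(495,610,10):
        q=P[abs(P[:,0]-x)<5]
        if len(q): print(x,np.median(q,0).round(1),len(q))
E
```

```text
t: 12.77
ee_pos: [441.0, 189.3, 224.7]
orientation: [-0.016, 3.137, 0.003]
ft_force: [0.2, -0.2, -0.8]
width: 25.6
grasp_force: 30.0
t: 13.6
ee_pos: [439.4, -112.3, 222.3]
orientation: [0.285, 3.128, 0.0]
ft_force: [-0.1, 0.1, -0.9]
width: 25.3
grasp_force: 30.0
t: 14.1
ee_pos: [439.8, -158.4, 221.7]
orientation: [-0.283, -3.129, -0.001]
ft_force: [1.0, -0.1, -1.2]
width: 25.4
grasp_force: 30.0
[ 439.78578508 -158.36563173  221.73023586] [-2.83409192e-01 -3.12851391e+00 -5.25295272e-04] 25.358691561592174
scene awl 0.67 323 241 [ 422. -167.  232.]
scene camera_lens 0.86 387 208 [ 670. -209.  244.]
495 [ 496.5 -169.4  231.5] 3
505 [ 506.8 -170.1  230.2] 5
515 [ 514.9 -175.5  230.8] 3
525 [ 527.9 -176.2  227.9] 2
535 [ 535.7 -177.4  226.7] 1
545 [ 549.4 -178.3  224.7] 1
side awl 0.56 278 267 [ 411. -156.  253.]
side awl_tip 0.45 282 269 [ 416. -163.  251.]
side camera_lens 0.73 402 240 [ 676. -208.  246.]
505 [ 504.2 -168.   232.4] 3
515 [ 515.7 -168.1  230.4] 6
525 [ 525.2 -170.9  228.4] 3
535 [ 535.7 -171.   226.9] 4
```

View pics/a_side.png

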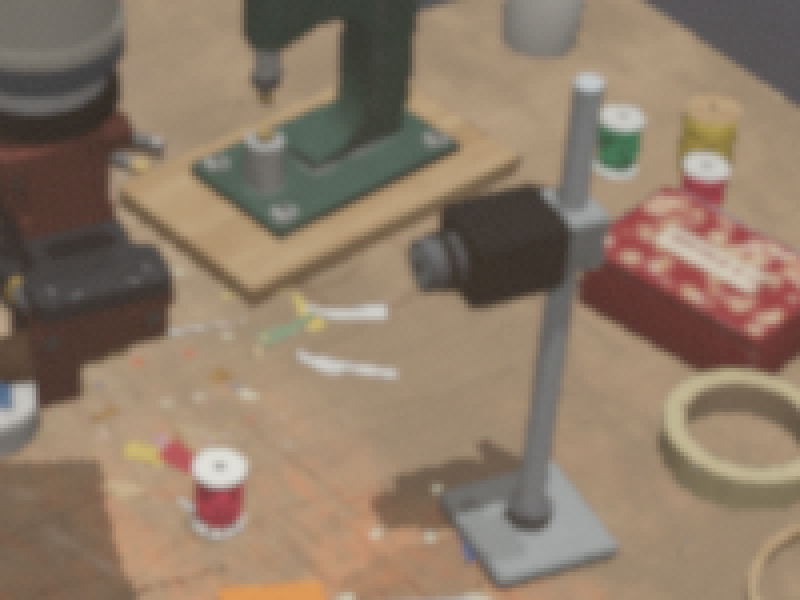

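The awl is held level, its spike running toward the lens, whose front shows at side px about (386,245). I move the last 41 mm forward and check both projections.

```bash
python3 -m creep '[0.01,0,0.001,0,0.02,0,0.002,0,0.03,0,0.002,0,0.037,0,0.002,0,0.041,0,0.002,0,0.041,0,0.002,0,0.041,0,0.002,0,0.041,0,0.002,0]' && python3 - <<'E'
from h import *
o=get_obs(); p=o["ee_pos"]; print(p,o["orientation"],o["width"])
a=-0.18; u=np.array([np.cos(a),np.sin(a),0]); tip=np.array(p)+110*u; tip[2]=p[2]+4.5; L=np.array([648,-189.5,227.])
print("tip",tip,"rel",(tip-L)@u,(tip-L)@np.array([-u[1],u[0],0]))
ims=[]
for n in ["scene","side"]:
    im,d,c,W=grab(n); X=cloud(d,c,W)
    f=lambda q: cv2.projectPoints(np.array([q],float),cv2.Rodrigues(np.array(c["R"]))[0],np.array(c["t"],float),np.array(c["mtx"]),np.array(c["D"]))[0].ravel()
    t,l=f(tip),f(L); print(n,t,l); x0,y0=(int(l[0])-60,int(l[1])-45)
    big=cv2.resize(im[y0:y0+90,x0:x0+100],None,fx=4,fy=4,interpolation=3)
    for q,col in ((t,(255,0,0)),(l,(0,255,0))): cv2.circle(big,tuple(int(v) for v in ((q-[x0,y0]+.5)*4)),4,col,1)
    ims.append(big)
    m=(X[...,2]>200)&(X[...,2]<265)&(X[...,0]>530)&(X[...,0]<620)&(X[...,1]<-110)&(X[...,1]>-230); P=X[m]
    for x in range(535,620,10):
        q=P[abs(P[:,0]-x)<5]
        if len(q): print(x,np.median(q,0).round(1),len(q))
save(np.hstack(ims),"fin")
E
```

```text
t: 15.17
ee_pos: [480.6, -158.9, 223.4]
orientation: [-0.284, -3.128, -0.0]
ft_force: [-0.6, -0.1, -1.0]
width: 25.5
grasp_force: 30.0
[ 480.59197219 -158.86936615  223.43260644] [-2.83580568e-01 -3.12800159e+00 -2.78087980e-04] 25.520554814188557
tip [ 588.8147784  -178.56261923  227.93260644] rel -60.18712159285977 0.1647681115212496
scene [361.79140605 220.79347615] [376.32010674 214.80976668]
535 [ 531.8 -172.   235.1] 2
545 [ 544.1 -173.2  232.9] 5
555 [ 556.4 -173.8  232.1] 1
565 [ 562.6 -174.8  230.2] 2
575 [ 578.1 -177.9  228.2] 2
side [358.91032362 253.14070059] [384.961099   246.92639744]
545 [ 548.2 -170.3  234.7] 2
555 [ 555.7 -170.7  232.9] 5
565 [ 563.7 -173.   233. ] 4
575 [ 573.8 -173.7  230.5] 3
```

View pics/fin.png

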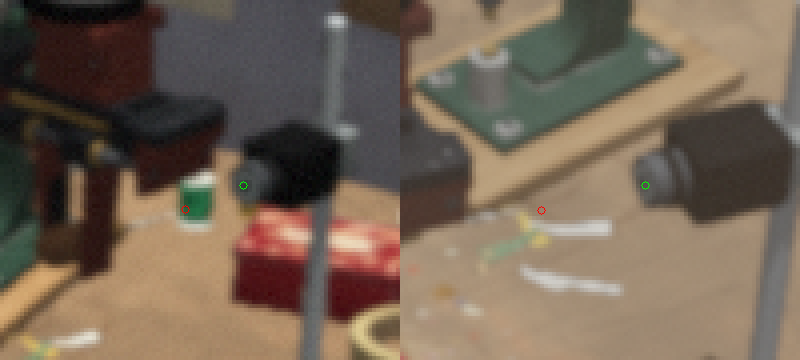

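The tip marker sits at the end of the spike (scene crop (185,210)), and the lens marker falls on the lens front in both views within about 2 px. That is a few millimetres and inside tolerance, so I hand it in.

```bash
python3 -c "
from workcell import ticket; print(ticket.close_job())"
```

```text
the job is handed in; nothing more can be done
None
```

I handed the job in with the orange guard hanging released on the bar and the awl held level, its point about 60 mm in front of the lens and within a few millimetres of its centre line by my own measurements; the judging result was not shown.

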